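# Set the fold length with a tape measure

### The arm

A 6-joint arm with a two-finger parallel gripper is mounted at the origin on the work surface. World frame = base frame: x ahead of the robot, y to its left, z up, the work surface at z = 0. Lengths are in m, angles in rad, forces in N, time in s.
With the tool pointing down it reaches from about 0.325 to 0.925 m from the base axis. Payload 3.1 kg.
Tool frame: the origin (TCP) lies between the finger pads; the fingertips stand 25 mm ahead of it and the grasp point (between the pads) lies 6 mm ahead of it; z points along the fingers, y is the line along which they close (so a half turn about z gives the same grasp; the last joint's range is limited). The gripper opens to 85 mm and grips with 20 to 120 N. Pads are 22 mm wide; open, the fingers measure 114 mm over their backs; the gripper's body (76 mm by 85 mm) begins 54 mm behind the grasp point. The pads swing forward as they close: fully open they stand 13 mm farther back than shut.
Start: joints at [1.206, 0.217, 1.613, -0, 1.311, -0.112], TCP at [0.156, 0.605, 0.256] pointing down, gripper open.
Joint ranges: [-2.75, 2.75], [-0.78, 2.1], [0.31, 2.55], [-1.13, 4.27], [0.13, 2.63], [-2.58, 2.58]. Speed limits (rad/s): [2.79, 2.79, 3.14, 3.14, 3.14, 3.14].

### API

Orientations are given as a rotation vector (axis times angle).
In Python, from bench import manip gives the robot as it stands.
- The arm moves only by the tool shift_gripper, called after "Request:" as name(argument=value, ...) on one line, values as JSON. Schema: {"type":"object","properties":{"moves":{"type":"array","items":{"type":"array","items":{"type":"number"},"minItems":7,"maxItems":7},"minItems":1,"maxItems":20},"only":{"type":"string"},"quiet":{"type":"boolean"},"lines":{"type":"string"}},"required":["moves"],"additionalProperties":false}. moves is a list of rows, 1 to 20 of them, each of 7 numbers: dx, dy, dz in m, then a rotation vector rx, ry, rz in rad, then the finger opening in m; each row is the pose to reach, as a shift and turn from the pose commanded when the call began, along the tool's axes at that moment; what a row does not reach only later rows make up. A row lasts 1/10 s, in which the tool goes at most 0.05 m and 0.15 rad, less where a joint would pass 70% of its speed; a pose out of reach is approached as far as the arm can. The fingers move at their own pace and stop on an object; the grip force is fixed at half the most. Time passes only in rows, so rows that do not move let the fingers close. The tool returns the time, the measured TCP pose, the force, the opening and the grip force at its end. only (a regular expression) keeps the lines of the reply that match it, lines (a string "A,B") keeps lines A to B, and quiet returns only ok. Input that does not fit is refused with a message, and nothing moves.
- manip.get_state(): the state, without advancing time (a new reading comes with each control period).
- manip.snapshot(name): name is "side" or "top"; returns a dict with "pixels" (420x560x3 uint8, blue, green, red), "depth" (420x560 float32, m along the optical axis (not along the pixel's ray), 0 where there is no reading), "fx", "fy", "cx", "cy" (pixels), "dist" ([k1, k2, p1, p2, k3] as OpenCV has them; the pictures are not rectified), "extrinsics" (4x4, takes a point from camera to world coordinates). Camera axes: x right, y down, z forward; pixel columns grow to the right and rows downward; lengths in m; the calibration is good to about 2 mm. A picture is of the moment at which its call begins.
- manip.sign_off(): hands the job in; it is judged then, once.
The state is a dict: "clock": time; "joint_pos": joint angles; "joint_velocities": joint speeds; "joint_torque": joint torques, N m; "ee_pos": TCP position; "ee_rot": TCP orientation; "wrist_force": force on the tool from outside, world axes, zero at the start; "torque": the same for the moment, N m; "width": finger opening in m; "grip_force": force on a finger pad.
Only numpy, scipy, OpenCV 4.12 (cv2) and the standard library are available. Lean on these libraries where they do the work, as an engineer would, in place of code of your own. Each camera call takes 0.05 s, during which the arm holds its last target. There are 200 camera calls.

### The job

Hook the end of the tape measure over the dark strip at the far edge of the folding board, draw the case back towards you against its spring, and stand the case on the board with its front face at the red line and the tape running square across the board. Then press the red lock lever fully down and let go, leaving the tape hooked, locked and at the line. Leave the sneaker, pen cup and brush where they are.

Things in the scene. Friction and masses are not known exactly. Their poses are not given: they have to be found in the camera images.
- tape: yellow tape measure, loose, 0.45 to 0.75 kg, upright on rubber feet that hold it on the board against its spring when let go. Case 84 long (x) x 44 wide (y) x 60 high mm, flat sides to grip; the red lever rises to 92 mm. Origin: centre of its underside; x along the blade to its end tab, z up. Blade stiff, 25 wide, 3 thick, its underside 17 mm above the case's underside
- front (a point): middle of the bottom edge of the case's front face (42 mm ahead of the tape's origin); axes as the tape's
- tab (a point): middle of the bottom edge of the inner face (towards the case) of the steel end tab, which hangs down from the blade's end, 25 wide, 3 thick. At rest 87 mm ahead of the tape's origin and 3.5 mm above the level of its underside; axes as the tape's
- blade (a joint): how far the blade is drawn out beyond its rest position, m: 0 at rest (45 mm of blade showing), at most 0.17. A spring pulls it back in with about 2 N
- lock (a joint): red lock lever on the case's top, rad: 0 raised (unlocked, as it starts), 0.5 fully down (locked, stays down, the blade no longer slides). Hinged at the rear (28 mm behind the tape's origin, 64 mm above the underside), free end forward; pressing it takes 2 to 8 N
- lock_pad (a point): top of the lock lever near its free end, where to press: raised it lies about 8 mm ahead of the tape's origin and 89 mm above the case's underside; pressed fully down about 16 mm ahead and 68 mm above
- board: wooden folding board fixed to the counter, 340 (x) x 200 (y) x 12 mm; origin at the centre of its underside, x towards its far edge. A dark wooden strip (batten), 12 mm thick and 15 mm high, stands along the whole far edge, its top 27 mm above the counter; its outer face is flush with the board's edge, 170 mm from the origin
- batten (a point): middle of the top outer edge of the batten (board x = 170 mm, 27 mm above the counter); axes as the board's; the tab hooks behind here, up to 80 mm to either side
- line: red line painted across the board, 8 mm wide, parallel to the batten; origin at its middle on the board's top surface, x as the board's
- sneaker: white sneaker, loose, 200 x 74 x 80 mm, origin at the centre of its underside; leave alone
- pen_cup: square blue pen holder with pens, loose, 70 x 70 x 80 mm (pens to 145 mm), origin at the centre of its underside; leave alone
- brush: wooden clothes brush, loose, 180 x 50 x 43 mm, origin at the centre of its underside, x along it; leave alone

How it is judged:
By the outcome, as a careful person would: the job done as asked, in the order asked, and still so for the second after the job is handed in, with the robot touching nothing.
It also fails if it takes over 51 s, if anything falls off the work surface, if the arm or the gripper's body presses on something with over 40 N, if the wrist force passes 120 N, or if a joint passes its speed limit or range.

## Working session

There is one attempt and no reset: what is moved stays moved. The work goes in short steps, Python scripts to look and compute and a tool call to move; the robot and the scene stay as the last step left them, time stands still between calls to the robot, and variables do not carry over. Pictures are saved under pics/ and viewed, at most 12 in all, crops included, and the job is handed in when it is done.

```bash
ls; mkdir -p pics; cat > h.py <<'E'
import numpy as np, cv2
from bench import manip
def snap(n):
    s=manip.snapshot(n); s['K']=np.array([[s['fx'],0,s['cx']],[0,s['fy'],s['cy']],[0,0,1.]]); s['T']=np.array(s['extrinsics']); s['dist']=np.array(s['dist'],float); return s
def ray(s,uv):
    p=cv2.undistortPoints(np.array(uv,float).reshape(-1,1,2),s['K'],s['dist']).reshape(-1,2)
    d=np.c_[p,np.ones(len(p))]@s['T'][:3,:3].T
    return s['T'][:3,3],d
def onz(s,uv,z):
    o,d=ray(s,uv); return o+d*((z-o[2])/d[:,2])[:,None]
def cloud(s):
    v,u=np.mgrid[0:420,0:560]; o,d=ray(s,np.c_[u.ravel(),v.ravel()])
    return (o+d*s['depth'].reshape(-1,1)).reshape(420,560,3)
def proj(s,P):
    T=np.linalg.inv(s['T']); r=cv2.Rodrigues(T[:3,:3])[0]
    return cv2.projectPoints(np.array(P,float).reshape(-1,1,3),r,T[:3,3],s['K'],s['dist'])[0].reshape(-1,2)
E
python3 - <<'E'
from h import *
for n in('top','side'):
    s=snap(n); cv2.imwrite(f'pics/{n}0.png',s['pixels']); print(n,s['T'].round(3).tolist(),s['fx'])
st=manip.get_state(); print(st['clock'],st['ee_pos'],st['ee_rot'],st['width'],st['wrist_force'])
E
```

```text
bench.py
pics
top [[0.005, -0.992, 0.127, 0.418], [-1.0, -0.005, 0.001, 0.002], [-0.0, -0.127, -0.992, 0.992], [0.0, 0.0, 0.0, 1.0]] 383.68073266231266
side [[-0.944, -0.224, 0.243, 0.263], [-0.33, 0.68, -0.654, 0.717], [-0.019, -0.698, -0.716, 0.877], [0.0, 0.0, 0.0, 1.0]] 499.86725802136266
0.1 [0.15603068 0.60449504 0.25505896] [-0.39590776 -3.1160161   0.00341501] 0.08505827790036156 [-0.2540951   0.81708874  0.20734245]
```

View pics/top0.png

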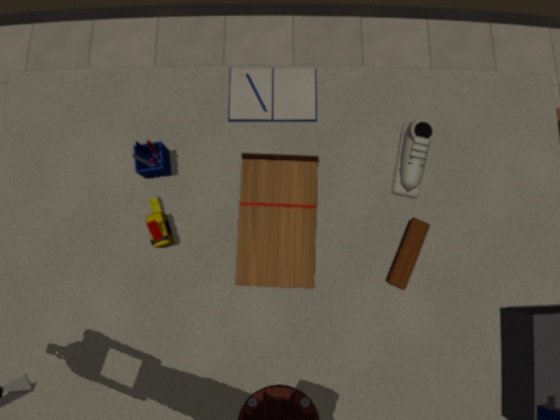

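View pics/side0.png

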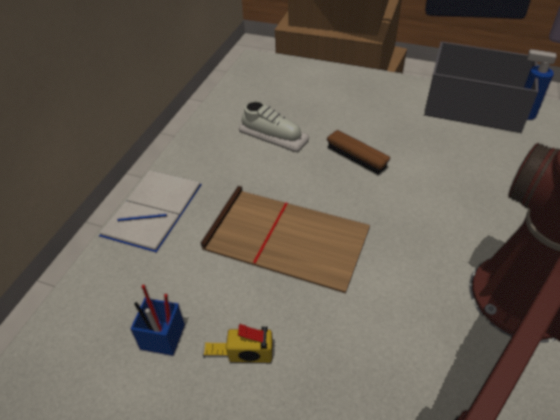

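The top view shows the tape at about (157,228) with its blade end at (154,200). The board's corners are near (242,155), (318,157), (314,288) and (236,285), with the red line at row 205. The side view shows the case at (249,345), its tab pointing left at (206,350), and the batten from (205,243) to (240,190).

```bash
cat > meas.py <<'E'
from h import *
def masks(s):
    hsv=cv2.cvtColor(s['pixels'],cv2.COLOR_BGR2HSV); H,S,V=cv2.split(hsv)
    yel=(H>22)&(H<36)&(S>150)&(V>60)
    red=((H<5)|(H>174))&(S>170)&(V>70)
    return hsv,yel,red
def board():
    out={}
    for n in('top','side'):
        s=snap(n); hsv,yel,red=masks(s); C=cloud(s); H,S,V=cv2.split(hsv)
        # line: red pixels near board height
        m=red&(C[...,2]<.03)&(np.abs(C[...,1])<.13)&(C[...,0]>.45)
        v,u=np.nonzero(m); P=onz(s,np.c_[u,v],.012)
        c=P.mean(0); w=np.linalg.svd(P[:,:2]-c[:2],full_matrices=False)[2]; d=w[0]*np.sign(w[0][1])
        t=(P[:,:2]-c[:2])@d
        print(n,'line',len(P),c.round(4),'yaw(board x)',np.degrees(np.arctan2(-d[0],d[1])).round(2),'ext',t.min().round(3),t.max().round(3),'z',np.median(C[m][:,2]).round(4))
        # wood: brown
        w=(H>5)&(H<20)&(S>90)&(V>60)&(np.abs(C[...,1])<.15)&(C[...,0]>.3)&(C[...,0]<.75)&(C[...,2]<.03)
        k=cv2.morphologyEx((w|m).astype('u1'),cv2.MORPH_CLOSE,np.ones((5,5)))
        c=max(cv2.findContours(k,0,2)[0],key=cv2.contourArea)
        r=cv2.minAreaRect(onz(s,c.reshape(-1,2),.012)[:,:2].astype('f4')); print(n,'wood',np.round(r[0],4),np.round(r[1],4),round(r[2],2))
        # batten: dark
        b=(V<60)&(C[...,2]>.017)&(C[...,2]<.04)&(np.abs(C[...,1])<.13)&(C[...,0]>.5)&(C[...,0]<.8)
        v,u=np.nonzero(b); 
        if len(v)>20:
            P=onz(s,np.c_[u,v],.027); r=cv2.minAreaRect(P[:,:2].astype('f4')); print(n,'batten',len(v),np.round(r[0],4),np.round(r[1],4),round(r[2],2),'z',np.median(C[b][:,2]).round(4))
def tape(ctr,rad=.12):
    for n in('top','side'):
        s=snap(n); hsv,yel,red=masks(s); C=cloud(s)
        near=np.hypot(C[...,0]-ctr[0],C[...,1]-ctr[1])<rad
        y=yel&near; P=C[y]; print(n,'z pct',np.percentile(P[:,2],[1,10,25,50,75,90,99]).round(3))
        zm=np.percentile(P[:,2],98)
        for nm,m in(('casetop',y&(C[...,2]>zm-.012)),('low',y&(C[...,2]<zm-.03)),('red',red&near)):
            Q=C[m]
            if len(Q)<6: continue
            r=cv2.minAreaRect(Q[:,:2].astype('f4')); print(n,nm,len(Q),np.round(r[0],4),np.round(r[1],4),round(r[2],1),'mean',Q.mean(0).round(4))
E
python3 - <<'E'
from meas import *
board()
s=snap('top'); c=onz(s,[[158,225],[154,200]],.03); print(c.round(3))
tape(c[0,:2])
s=snap('side'); a=cv2.resize(s['pixels'][270:400,120:300],None,fx=4,fy=4,interpolation=2)
t=snap('top'); b=cv2.resize(t['pixels'][180:260,110:210],None,fx=7.2,fy=7.2,interpolation=2)
cv2.imwrite('pics/c1.png',a);cv2.imwrite('pics/c2.png',b)
E
```

```text
top line 139 [0.5575 0.0022 0.012 ] yaw(board x) -2.13 ext -0.095 0.099 z 0.0121
top wood [0.5202 0.0053] [0.1993 0.342 ] 88.04
top batten 371 [ 0.6797 -0.0017] [0.1972 0.0133] 88.03 z 0.0254
side line 135 [0.559  0.0131 0.012 ] yaw(board x) -2.18 ext -0.103 0.088 z 0.0141
side wood [0.5219 0.0028] [0.2117 0.3444] 87.75
side batten 279 [0.6783 0.006 ] [0.1975 0.0126] 87.64 z 0.0262
[[0.501 0.307 0.03 ]
 [0.566 0.32  0.03 ]]
top z pct [0.016 0.018 0.02  0.057 0.059 0.06  0.064]
top casetop 289 [0.4906 0.3009] [0.0849 0.0411] 18.1 mean [0.4955 0.297  0.0585]
top low 132 [0.5551 0.323 ] [0.0357 0.0249] 17.5 mean [0.5548 0.3224 0.019 ]
top red 140 [0.4839 0.2994] [0.0398 0.02  ] 19.9 mean [0.484  0.2997 0.0779]
side z pct [0.014 0.019 0.022 0.055 0.06  0.061 0.064]
side casetop 576 [0.4898 0.3063] [0.0843 0.0411] 18.0 mean [0.4908 0.3134 0.0591]
side low 348 [0.5094 0.3203] [0.1294 0.0286] 5.7 mean [0.5275 0.3235 0.0209]
side red 239 [0.4851 0.3023] [0.0404 0.0225] 18.7 mean [0.4849 0.3025 0.08  ]
```

View pics/c2.png

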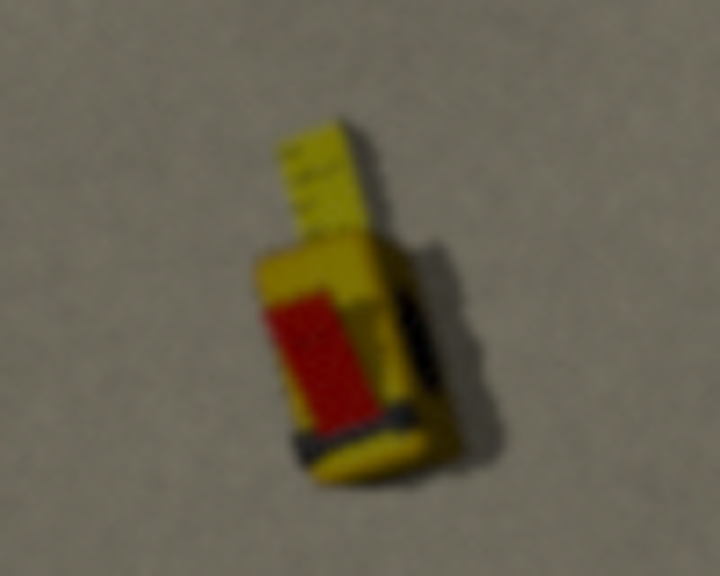

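The top crop confirms that the case heading is about +18° (tab away from the robot, tilted left). The lever is raised and the blade is free. All heights match the given sizes (60 mm case top, 20 mm blade, 12 mm board, 27 mm batten).

```bash
cat > go.py <<'E'
from h import *
from scipy.spatial.transform import Rotation as R
def delta(p,yaw=None,cur=None):
    "tool-axis shift to world p, and turn about tool z so tool -x heads to yaw (deg)"
    st=manip.get_state(); Rt=R.from_rotvec(st['ee_rot']); M=Rt.as_matrix()
    h=np.degrees(np.arctan2(-M[1,0],-M[0,0]))
    d=M.T@(np.array(p)-(st['ee_pos'] if cur is None else cur))
    rz=None if yaw is None else -np.radians(yaw-h)
    print('t',st['clock'],'pos',np.round(st['ee_pos'],4),'head',h.round(2),'tilt',np.degrees(np.arccos(-M[2,2])).round(2),'shift',d.round(4),'rz',rz,'q',np.round(st['joint_pos'],2))
E
python3 -c "
from go import *
delta([.490,.3035,.20],18)"
```

Request:
shift_gripper(moves=[[-0.3985, -0.2085, 0.056, 0, 0, -0.567, 0.085], [-0.3985, -0.2085, 0.056, 0, 0, -0.567, 0.085], [-0.3985, -0.2085, 0.056, 0, 0, -0.567, 0.085], [-0.3985, -0.2085, 0.056, 0, 0, -0.567, 0.085], [-0.3985, -0.2085, 0.056, 0, 0, -0.567, 0.085], [-0.3985, -0.2085, 0.056, 0, 0, -0.567, 0.085], [-0.3985, -0.2085, 0.056, 0, 0, -0.567, 0.085], [-0.3985, -0.2085, 0.056, 0, 0, -0.567, 0.085], [-0.3985, -0.2085, 0.056, 0, 0, -0.567, 0.085], [-0.3985, -0.2085, 0.056, 0, 0, -0.567, 0.085], [-0.3985, -0.2085, 0.056, 0, 0, -0.567, 0.085], [-0.3985, -0.2085, 0.056, 0, 0, -0.567, 0.085], [-0.3985, -0.2085, 0.056, 0, 0, -0.567, 0.085], [-0.3985, -0.2085, 0.056, 0, 0, -0.567, 0.085]])

```text
clock: 1.85
ee_pos: [0.4889, 0.3049, 0.2006]
ee_rot: [-0.495, 3.102, 0.001]
wrist_force: [-0.6, -0.8, 0.1]
width: 0.0844
grip_force: 0.0
```

```bash
python3 -c "
from go import *
delta([.490,.3035,.053],18)"
```

```text
t 1.85 pos [0.4889 0.3049 0.2006] head 18.14 tilt 0.02 shift [-0.0006 -0.0018  0.1476] rz 0.0024050738692981666 q [ 0.44  0.17  1.78  0.    1.19 -1.45]
```

Request:
shift_gripper(moves=[[0, -0.001, 0.05, 0, 0, 0, 0.085], [0, -0.001, 0.10, 0, 0, 0, 0.085], [0, -0.001, 0.13, 0, 0, 0, 0.085], [0, -0.001, 0.147, 0, 0, 0, 0.085], [0, -0.001, 0.147, 0, 0, 0, 0.085], [0, -0.001, 0.147, 0, 0, 0, 0.03], [0, -0.001, 0.147, 0, 0, 0, 0.03], [0, -0.001, 0.147, 0, 0, 0, 0.03], [0, -0.001, 0.147, 0, 0, 0, 0.03], [0, -0.001, 0.147, 0, 0, 0, 0.03], [0, -0.001, 0.147, 0, 0, 0, 0.03], [0, -0.001, 0.147, 0, 0, 0, 0.03]])

```text
clock: 3.05
ee_pos: [0.492, 0.3035, 0.0556]
ee_rot: [-0.491, 3.099, 0.002]
wrist_force: [-1.1, -0.6, 5.7]
width: 0.0428
grip_force: 63.5
```

Request:
shift_gripper(moves=[[0, 0, -0.03, 0, 0, 0, 0.03], [0, 0, -0.06, 0, 0, 0, 0.03], [0, 0, -0.06, 0, 0, 0, 0.03]])

```text
clock: 3.35
ee_pos: [0.4927, 0.3038, 0.1167]
ee_rot: [-0.49, 3.096, 0.003]
wrist_force: [2.7, 0.8, -5.3]
width: 0.0431
grip_force: 64.4
```

```bash
python3 -c "
from go import *
delta([.606,.0025,.115],-2.1)"
```

```text
t 3.35 pos [0.4927 0.3038 0.1167] head 18.0 tilt 0.44 shift [-0.0146 -0.3215  0.0015] rz 0.3507489815437265 q [ 0.43  0.27  1.83  0.    1.03 -1.45]
```

Request:
shift_gripper(moves=[[0, -0.04, 0, 0, 0, 0, 0.03], [-0.002, -0.08, 0, 0, 0, 0.1, 0.03], [-0.005, -0.12, 0, 0, 0, 0.2, 0.03], [-0.01, -0.16, 0, 0, 0, 0.3, 0.03], [-0.012, -0.2, 0, 0, 0, 0.35, 0.03], [-0.014, -0.24, 0, 0, 0, 0.35, 0.03], [-0.014, -0.28, 0, 0, 0, 0.35, 0.03], [-0.0146, -0.31, 0, 0, 0, 0.35, 0.03], [-0.0146, -0.3215, 0, 0, 0, 0.35, 0.03], [-0.0146, -0.3215, 0, 0, 0, 0.35, 0.03], [-0.0146, -0.3215, 0, 0, 0, 0.35, 0.03], [-0.0146, -0.3215, 0, 0, 0, 0.35, 0.03], [-0.0146, -0.3215, 0, 0, 0, 0.35, 0.03]])

```text
clock: 4.65
ee_pos: [0.6028, 0.0029, 0.1128]
ee_rot: [-0.053, -3.14, -0.001]
wrist_force: [0.1, -0.5, -6.2]
width: 0.043
grip_force: 64.5
```

```bash
python3 - <<'E'
from go import *
from meas import masks
delta([.606,.0025,.115],-2.1)
for n in('side','top'):
    s=snap(n); C=cloud(s); hsv,y,r=masks(s)
    near=(np.abs(C[...,1])<.06)&(C[...,0]>.5)
    P=C[y&near]; print(n,np.percentile(P[:,2],[5,50,95]).round(3))
    for lo,hi in((.065,.09),(.10,.13)):
        Q=C[y&near&(C[...,2]>lo)&(C[...,2]<hi)]
        if len(Q)>8: q=cv2.minAreaRect(Q[:,:2].astype('f4')); print(lo,len(Q),np.round(q[0],4),np.round(q[1],4),round(q[2],1),np.median(Q[:,2]).round(4),'xmax',Q[:,0].max().round(4))
    cv2.imwrite(f'pics/{n}2.png',cv2.resize(s['pixels'][150:330,130:400] if n=='side' else s['pixels'][130:300,210:350],None,fx=2.8,fy=2.8,interpolation=2))
E
```

```text
t 4.65 pos [0.6028 0.0029 0.1128] head -1.95 tilt 0.07 shift [-0.0032 -0.0003 -0.0022] rz 0.0026465311882444688 q [-0.11  0.33  1.77  0.    1.05 -1.65]
side [0.068 0.092 0.119]
0.065 253 [0.6221 0.0081] [0.0357 0.1278] 88.6 0.077 xmax 0.6859
0.1 221 [0.5978 0.0147] [0.0867 0.0374] 13.7 0.1146 xmax 0.6401
top [0.11  0.117 0.122]
0.1 23 [0.5836 0.003 ] [0.042  0.0089] 86.7 0.1166 xmax 0.5892
```

View pics/side2.png

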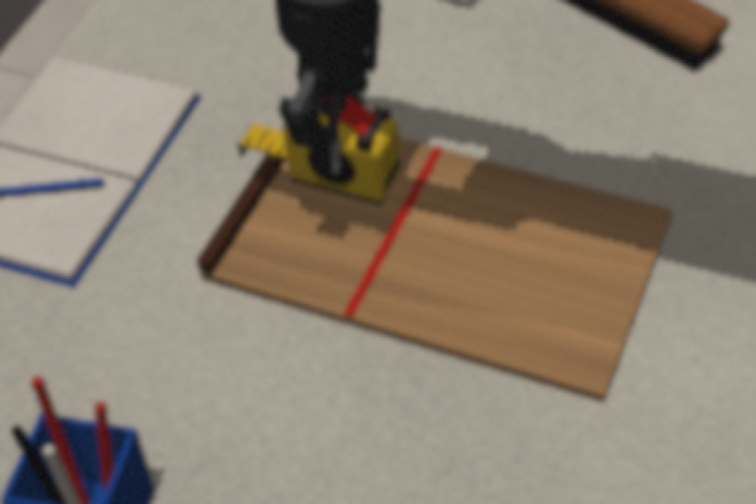

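View pics/top2.png

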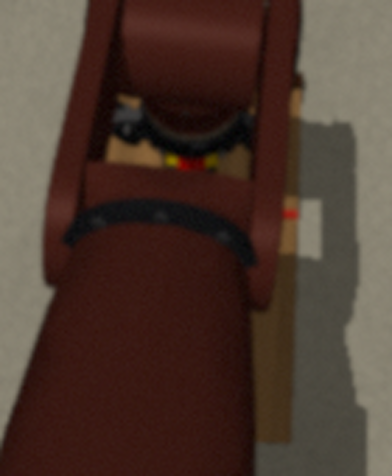

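The side view shows the tape held upright over the board, with its tab at about (245,145) in the crop, just short of clearing the batten. The arm hides the tape in the top view. I'll go forward 18 mm and then lower.

Request:
shift_gripper(moves=[[-0.01, 0, 0, 0, 0, 0.0026, 0.03], [-0.018, 0, 0, 0, 0, 0.0026, 0.03], [-0.018, 0, 0, 0, 0, 0.0026, 0.03], [-0.018, 0, 0, 0, 0, 0.0026, 0.03], [-0.018, 0, 0.015, 0, 0, 0.0026, 0.03], [-0.018, 0, 0.03, 0, 0, 0.0026, 0.03], [-0.018, 0, 0.04, 0, 0, 0.0026, 0.03], [-0.018, 0, 0.045, 0, 0, 0.0026, 0.03], [-0.018, 0, 0.045, 0, 0, 0.0026, 0.03], [-0.018, 0, 0.045, 0, 0, 0.0026, 0.03]])

```text
clock: 5.75
ee_pos: [0.621, 0.0008, 0.0678]
ee_rot: [-0.06, -3.14, -0.0]
wrist_force: [-1.5, -0.5, -4.4]
width: 0.0433
grip_force: 65.0
```

```bash
cat > side.py <<'E'
from go import *
from meas import masks
import sys
def look(name=None):
    s=snap('side'); C=cloud(s); hsv,y,r=masks(s)
    near=(np.abs(C[...,1])<.07)&(C[...,0]>.4)
    for nm,lo,hi in(('blade/low',.024,.05),('top',.064,.085)):
        Q=C[y&near&(C[...,2]>lo)&(C[...,2]<hi)]
        if len(Q)>8: q=cv2.minAreaRect(Q[:,:2].astype('f4')); print(nm,len(Q),np.round(q[0],4),np.round(q[1],4),round(q[2],1),'z95',np.percentile(Q[:,2],[5,95]).round(4),'x',np.percentile(Q[:,0],[1,99]).round(4))
    Q=C[y&near]; print('x max',Q[:,0].max().round(4))
    if name: cv2.imwrite(f'pics/{name}.png',cv2.resize(s['pixels'][150:310,170:380],None,fx=3.7,fy=3.7,interpolation=2))
    return s,C,y&near
E
python3 -c "
from side import *
delta([.606,.0025,.115],-2.1)
s,C,m=look('s3')
H,S,V=cv2.split(cv2.cvtColor(s['pixels'],cv2.COLOR_BGR2HSV))
for y0,y1 in((.03,.06),(.06,.095)):
  b=(C[...,1]>y0)&(C[...,1]<y1)&(C[...,2]>.021)&(C[...,2]<.034)&(C[...,0]>.64)&(C[...,0]<.72); print('batten x',np.percentile(C[b][:,0],[1,10,50,90,99]).round(4),b.sum())
"
```

```text
t 5.75 pos [0.621  0.0008 0.0678] head -2.2 tilt 0.08 shift [ 0.0151  0.0011 -0.0471] rz -0.0017318823817170767 q [-0.11  0.43  1.73 -0.    0.98 -1.64]
blade/low 254 [0.64   0.0079] [0.0329 0.1266] 87.3 z95 [0.0257 0.0481] x [0.5772 0.702 ]
top 148 [0.6162 0.0129] [0.0857 0.0374] 14.7 z95 [0.066  0.0757] x [0.5771 0.6466]
x max 0.7027
batten x [0.6778 0.6789 0.6832 0.6895 0.6913] 64
batten x [0.6792 0.68   0.6847 0.6913 0.693 ] 83
```

View pics/s3.png

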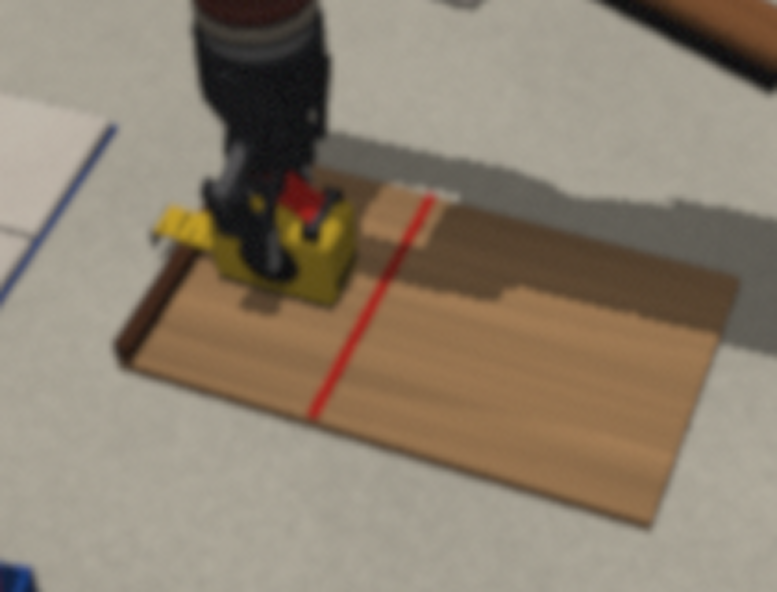

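The side view shows the case low over the board with its tab at (160,238) in the crop, beyond the batten. The measured tab end is x=0.703 against the batten's outer face at about 0.690. Next I draw back.

Request:
shift_gripper(moves=[[0.005, 0, 0, 0, 0, 0, 0.03], [0.01, 0, 0, 0, 0, 0, 0.03], [0.02, 0, 0, 0, 0, 0, 0.03], [0.03, 0, 0, 0, 0, 0, 0.03], [0.04, 0, 0, 0, 0, 0, 0.03], [0.05, 0, 0, 0, 0, 0, 0.03], [0.06, 0, 0, 0, 0, 0, 0.03], [0.07, 0, 0, 0, 0, 0, 0.03], [0.08, 0, 0, 0, 0, 0, 0.03], [0.086, 0, 0, 0, 0, 0, 0.03], [0.09, 0, 0, 0, 0, 0, 0.03], [0.09, 0, 0, 0, 0, 0, 0.03], [0.09, 0, 0, 0, 0, 0, 0.03]])

```text
clock: 7.1
ee_pos: [0.532, 0.0041, 0.0685]
ee_rot: [0.06, 3.14, -0.0]
wrist_force: [2.2, -1.5, -7.0]
width: 0.043
grip_force: 64.7
```

```bash
python3 -c "
from side import *
delta([.606,.0025,.115],-2.1)
s,C,m=look('s4')
hsv,y,r=masks(s)
l=r&(C[...,2]<.03)&(np.abs(C[...,1])<.13)&(C[...,0]>.45)
v,u=np.nonzero(l);P=onz(s,np.c_[u,v],.012)
a=np.polyfit(P[:,1],P[:,0],1);print('line x at y0',a[1].round(4),'slope',a[0].round(4),P[:,1].min(),P[:,1].max())
"
```

```text
t 7.1 pos [0.532  0.0041 0.0685] head -2.2 tilt 0.04 shift [-0.0741  0.0012 -0.0464] rz -0.0018281862668811982 q [-0.12  0.27  1.95 -0.    0.92 -1.66]
blade/low 474 [0.5876 0.0077] [0.0322 0.1995] 84.3 z95 [0.027  0.0466] x [0.4887 0.6848]
top 147 [0.5267 0.0213] [0.0842 0.036 ] 18.0 z95 [0.0653 0.0757] x [0.4883 0.5688]
x max 0.6866
line x at y0 0.5587 slope 0.0361 0.021816152364545816 0.10153184300942386
```

View pics/s4.png

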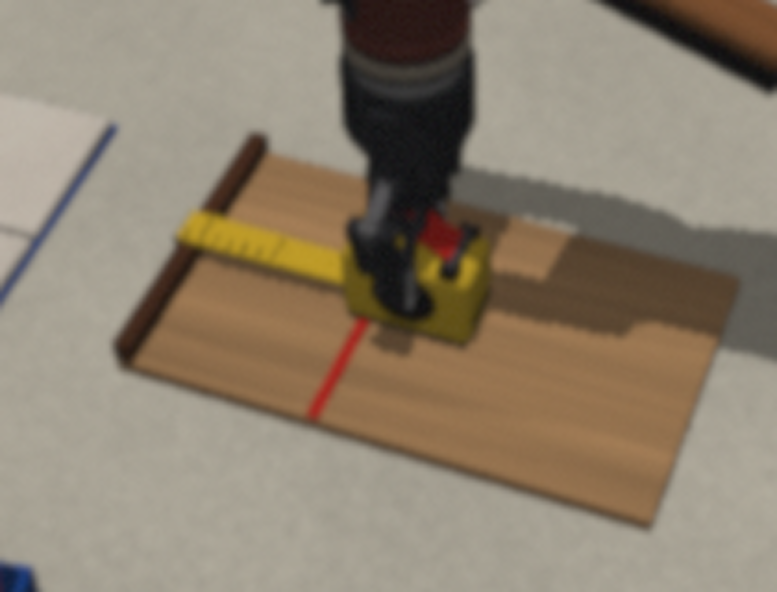

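The side view shows the tape hooked on the batten at (190,235), with the blade out and the case front about 12 mm past the line. I'll draw the case back to the line, stand it down, release, rise and check with both cameras.

Request:
shift_gripper(moves=[[0.004, 0, 0, 0, 0, 0, 0.03], [0.008, 0, 0, 0, 0, 0, 0.03], [0.012, 0, 0, 0, 0, 0, 0.03], [0.012, 0, 0, 0, 0, 0, 0.03], [0.012, 0, 0.002, 0, 0, 0, 0.03], [0.012, 0, 0.003, 0, 0, 0, 0.03], [0.012, 0, 0.004, 0, 0, 0, 0.03], [0.012, 0, 0.004, 0, 0, 0, 0.03], [0.012, 0, 0.004, 0, 0, 0, 0.03]])

```text
clock: 8.05
ee_pos: [0.5199, 0.0047, 0.0676]
ee_rot: [-0.059, -3.139, 0.0]
wrist_force: [-6.2, -0.9, 16.3]
width: 0.0435
grip_force: 67.6
```

```bash
python3 -c "
from side import *
delta([.606,.0025,.115],-2.1)
print(manip.get_state()['wrist_force'])
look()"
```

```text
t 8.05 pos [0.5199 0.0047 0.0676] head -2.17 tilt 0.1 shift [-0.0861  0.001  -0.0476] rz -0.0012405585811475785 q [-0.13  0.25  1.98 -0.    0.92 -1.66]
[-6.17932275 -0.91565093 16.28945877]
blade/low 503 [0.581  0.0081] [0.0312 0.2105] 85.2 z95 [0.0274 0.0459] x [0.4764 0.6838]
top 134 [0.5147 0.0208] [0.0842 0.0348] 19.5 z95 [0.0654 0.0751] x [0.4763 0.5566]
x max 0.686
```

Request:
shift_gripper(moves=[[0, 0, -0.002, 0, 0, 0, 0.085], [0, 0, -0.002, 0, 0, 0, 0.085], [0, 0, -0.002, 0, 0, 0, 0.085], [0, 0, -0.002, 0, 0, 0, 0.085], [0, 0, -0.002, 0, 0, 0, 0.085], [0, 0, -0.05, 0, 0, 0, 0.085], [0, 0, -0.1, 0, 0, 0, 0.085], [0, 0, -0.12, 0, 0, 0, 0.085], [0.05, 0, -0.12, 0, 0, 0, 0.085], [0.1, 0, -0.12, 0, 0, 0, 0.085], [0.12, 0, -0.12, 0, 0, 0, 0.085], [0.12, 0, -0.12, 0, 0, 0, 0.085]])

```text
clock: 9.3
ee_pos: [0.3966, 0.0098, 0.1831]
ee_rot: [-0.06, -3.138, -0.001]
wrist_force: [0.5, 0.6, 0.2]
width: 0.0851
grip_force: 0.0
```

```bash
cat > chk.py <<'E'
from side import *
from meas import tape
def lin(s,C,r):
    l=r&(C[...,2]<.03)&(np.abs(C[...,1])<.13)&(C[...,0]>.45)
    v,u=np.nonzero(l);P=onz(s,np.c_[u,v],.012); a=np.polyfit(P[:,1],P[:,0],1); return a
def chk(tag):
    for n in('side','top'):
        s=snap(n);C=cloud(s);hsv,y,r=masks(s)
        a=lin(s,C,r); print(n,'line x(y)=',a[1].round(4),'+',a[0].round(4),'y')
        y=y&(np.abs(C[...,1])<.07)&(C[...,0]>.4)
        for nm,lo,hi,zp in(('top',.066,.08,.072),('blade',.02,.04,.032)):
            m=y&(C[...,2]>lo)&(C[...,2]<hi)
            if nm=='blade': m&=C[...,0]>.575
            if m.sum()<8: print(n,nm,'none');continue
            v,u=np.nonzero(m);Q=onz(s,np.c_[u,v],zp);q=cv2.minAreaRect(Q[:,:2].astype('f4'))
            print(n,nm,m.sum(),np.round(q[0],4),np.round(q[1],4),round(q[2],2),'x',np.percentile(Q[:,0],[1,99]).round(4),'y',np.percentile(Q[:,1],[1,50,99]).round(4))
        R0,c=((130,330),(170,400)) if n=='side' else ((130,260),(210,350))
        cv2.imwrite(f'pics/{n}{tag}.png',cv2.resize(s['pixels'][R0[0]:R0[1],c[0]:c[1]],None,fx=2.9 if n=='side' else 4.5,fy=2.9 if n=='side' else 4.5,interpolation=2))
    print(manip.get_state()['clock'])
E
python3 -c "
from chk import *
chk('5')"
```

```text
side line x(y)= 0.5585 + 0.0381 y
side top 323 [0.5162 0.0113] [0.0443 0.0817] 89.8 x [0.476 0.555] y [-0.0085  0.0167  0.0319]
side blade 318 [0.631  0.0007] [0.0243 0.1109] 87.62 x [0.5771 0.6845] y [-0.0122  0.0014  0.0131]
top line x(y)= 0.5575 + 0.035 y
top top 314 [0.5191 0.0037] [0.0825 0.0411] 0.15 x [0.4778 0.558 ] y [-0.0168  0.0047  0.0242]
top blade 411 [ 0.6304 -0.0021] [0.1122 0.0258] 0.3 x [0.5768 0.6865] y [-0.0147  0.0003  0.0109]
9.4
```

View pics/top5.png

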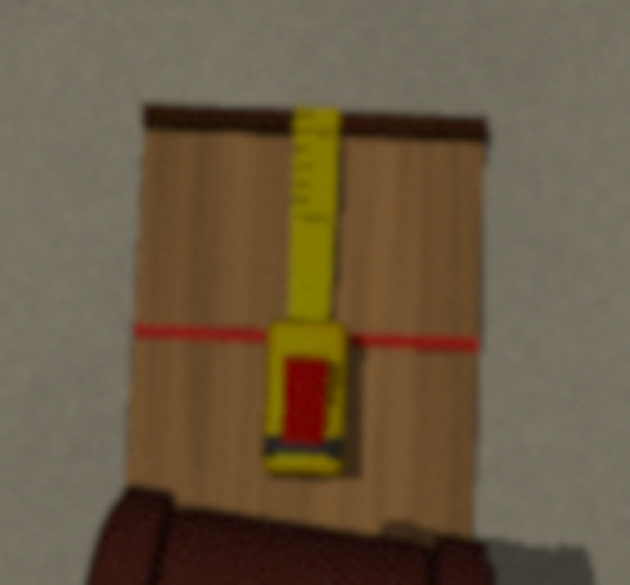

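View pics/side5.png

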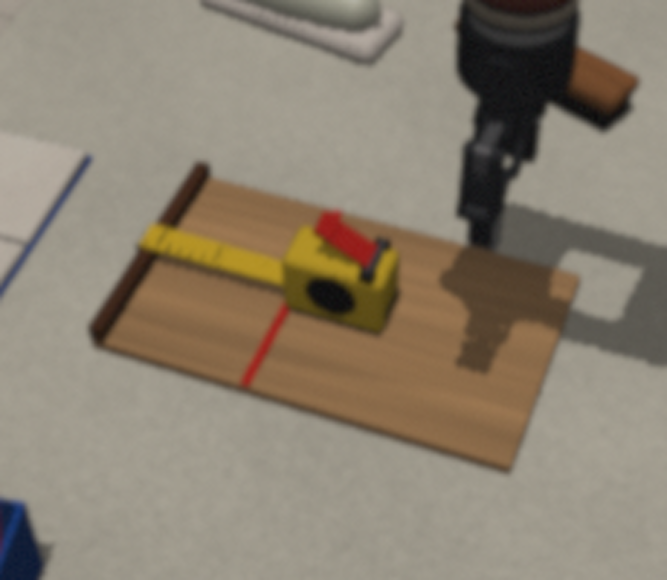

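Both views show the blade hooked over the batten, square across the board, with the case standing at the line. The front corner meets the line at (287,308) in the side crop. I'll measure that corner more finely.

```bash
python3 - <<'E'
from chk import *
s=snap('side');hsv,y,r=masks(s);C=cloud(s)
o=s['T'][:3,3]
def onplane(uv,p,nrm):
    o,d=ray(s,uv); t=((p-o)@nrm)/(d@nrm); return o+d*t[:,None]
th=np.radians(-2.1); nr=np.array([-np.sin(th),np.cos(th),0]); p=np.array([.5585,.0035,.012])+.022*nr
cn=np.vstack([p+[0,0,z] for z in(0,.06)]); print('proj corner',proj(s,cn).round(1))
img=s['pixels'].astype(int)
c0=proj(s,cn)
for z in(.003,.006,.010,.014):
    q=proj(s,[p+[0,0,z]])[0]; v=int(round(q[1])); u0=int(q[0])
    print(v,u0,[tuple(x) for x in img[v,u0-5:u0+6]])
    # steepest change in (red+green-2*blue)/sum chroma
    row=img[v,u0-7:u0+8]; f=(row[:,1]-row[:,2]*.5-row[:,0]*.3)/row.sum(1); g=np.abs(np.diff(f)); g[g<.3*g.max()]=0; e=u0-7+.5+(g*np.arange(len(g))).sum()/g.sum()
    X=onplane([[e,v]],p,nr)[0]; print('edge u',round(e,2),'X',X.round(4))
E
```

```text
proj corner [[267.3 237.4]
 [266.2 219.5]]
237 267 [(np.int64(76), np.int64(109), np.int64(142)), (np.int64(73), np.int64(107), np.int64(141)), (np.int64(71), np.int64(103), np.int64(143)), (np.int64(62), np.int64(90), np.int64(147)), (np.int64(46), np.int64(65), np.int64(152)), (np.int64(35), np.int64(43), np.int64(154)), (np.int64(33), np.int64(42), np.int64(143)), (np.int64(42), np.int64(59), np.int64(125)), (np.int64(49), np.int64(73), np.int64(108)), (np.int64(48), np.int64(74), np.int64(96)), (np.int64(43), np.int64(68), np.int64(85))]
edge u 267.51 X [0.5587 0.0255 0.0135]
236 267 [(np.int64(75), np.int64(107), np.int64(141)), (np.int64(75), np.int64(108), np.int64(141)), (np.int64(72), np.int64(105), np.int64(140)), (np.int64(67), np.int64(97), np.int64(143)), (np.int64(55), np.int64(78), np.int64(149)), (np.int64(39), np.int64(54), np.int64(150)), (np.int64(32), np.int64(44), np.int64(136)), (np.int64(29), np.int64(48), np.int64(109)), (np.int64(33), np.int64(61), np.int64(89)), (np.int64(31), np.int64(63), np.int64(80)), (np.int64(28), np.int64(63), np.int64(77))]
edge u 26
[... 414 characters left out ...]
), np.int64(74), np.int64(90)), (np.int64(20), np.int64(74), np.int64(88)), (np.int64(26), np.int64(76), np.int64(91))]
edge u 268.3 X [0.5563 0.0256 0.0249]
233 267 [(np.int64(73), np.int64(105), np.int64(138)), (np.int64(72), np.int64(104), np.int64(136)), (np.int64(71), np.int64(104), np.int64(135)), (np.int64(72), np.int64(103), np.int64(135)), (np.int64(67), np.int64(98), np.int64(133)), (np.int64(57), np.int64(87), np.int64(125)), (np.int64(39), np.int64(77), np.int64(106)), (np.int64(29), np.int64(76), np.int64(95)), (np.int64(24), np.int64(76), np.int64(92)), (np.int64(23), np.int64(76), np.int64(92)), (np.int64(21), np.int64(76), np.int64(91))]
edge u 269.06 X [0.5543 0.0257 0.0291]
```

```bash
python3 -c "
from go import *
delta([.529,.004,.14],-2.1)"
```

```text
t 9.45 pos [0.401  0.0091 0.1849] head -2.21 tilt 0.13 shift [-0.128  -0.0002  0.0452] rz -0.0018556855925587847 q [-0.15 -0.21  2.18  0.    1.17 -1.69]
```

Request:
shift_gripper(moves=[[-0.03, 0, 0, 0, 0, 0, 0], [-0.06, 0, 0, 0, 0, 0, 0], [-0.09, 0, 0, 0, 0, 0, 0], [-0.12, 0, 0, 0, 0, 0, 0], [-0.129, 0, 0, 0, 0, 0, 0], [-0.129, 0, 0.02, 0, 0, 0, 0], [-0.129, 0, 0.04, 0, 0, 0, 0], [-0.129, 0, 0.044, 0, 0, 0, 0], [-0.129, 0, 0.044, 0, 0, 0, 0], [-0.129, 0, 0.044, 0, 0, 0, 0]])

```text
clock: 10.45
ee_pos: [0.5292, 0.0043, 0.141]
ee_rot: [0.06, 3.14, -0.0]
wrist_force: [-0.0, -0.7, 0.3]
width: -0.0
grip_force: 0.0
```

```bash
python3 -c "
from side import *
delta([.529,.004,.105],-2.1)
look('s6')"
```

```text
t 10.45 pos [0.5292 0.0043 0.141 ] head -2.2 tilt 0.06 shift [ 0.0002 -0.0003  0.036 ] rz -0.0017314288108167195 q [-0.12  0.15  1.93  0.    1.06 -1.66]
blade/low 503 [0.5815 0.0084] [0.0329 0.2106] 86.4 z95 [0.0272 0.0458] x [0.4767 0.6849]
top 344 [0.5168 0.0091] [0.0818 0.0396] 2.0 z95 [0.0653 0.0754] x [0.4773 0.5557]
x max 0.6867
```

View pics/s6.png

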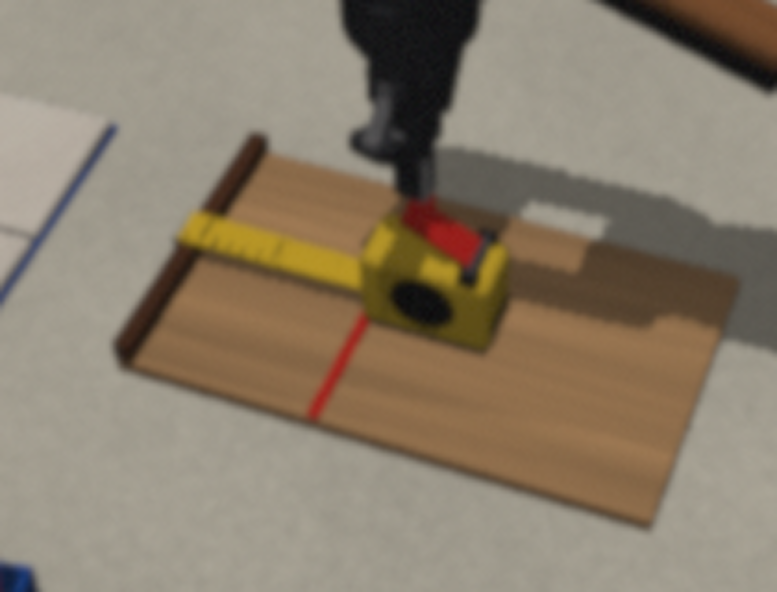

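The closed fingertips, at (415,195) in the crop, stand just above the raised lever's free end. The case has not moved. Next I press.

Request:
shift_gripper(moves=[[0, 0, 0.01, 0, 0, 0, 0], [0, 0, 0.016, 0, 0, 0, 0], [0, 0, 0.022, 0, 0, 0, 0], [0, 0, 0.028, 0, 0, 0, 0], [0, 0, 0.032, 0, 0, 0, 0], [0, 0, 0.036, 0, 0, 0, 0], [0, 0, 0.0375, 0, 0, 0, 0], [0, 0, 0.0375, 0, 0, 0, 0]])

```text
clock: 11.3
ee_pos: [0.5283, 0.0044, 0.1026]
ee_rot: [-0.06, -3.14, -0.0]
wrist_force: [0.8, -0.3, 1.3]
width: 0.0
grip_force: 0.5
```

Request:
shift_gripper(moves=[[0, 0, 0.001, 0, 0, 0, 0], [0, 0, 0.002, 0, 0, 0, 0], [0, 0, 0.003, 0, 0, 0, 0], [0, 0, 0.003, 0, 0, 0, 0]])

```text
clock: 11.7
ee_pos: [0.5285, 0.0043, 0.1012]
ee_rot: [-0.06, -3.14, 0.0]
wrist_force: [-3.8, 0.9, 9.8]
width: -0.0
grip_force: 4.8
```

```bash
python3 -c "
from side import *
s,C,m=look()
hsv,y,r=masks(s); q=C[r&(C[...,2]>.05)&(np.abs(C[...,1])<.07)]; print('lever z',np.percentile(q[:,2],[2,50,98]).round(4),len(q))"
```

```text
blade/low 496 [0.5817 0.0083] [0.0317 0.2117] 85.8 z95 [0.028  0.0451] x [0.4771 0.6839]
top 251 [0.5173 0.0095] [0.0381 0.082 ] 87.6 z95 [0.0648 0.0752] x [0.4765 0.5565]
x max 0.6869
lever z [0.0754 0.0785 0.0821] 74
```

Request:
shift_gripper(moves=[[0, 0, 0.001, 0, 0, 0, 0], [0, 0, 0.002, 0, 0, 0, 0], [0, 0, 0.002, 0, 0, 0, 0]])

```text
clock: 12.05
ee_pos: [0.5286, 0.0043, 0.1001]
ee_rot: [-0.06, -3.14, 0.0]
wrist_force: [-6.0, 1.0, 13.8]
width: -0.0001
grip_force: 7.1
```

Request:
shift_gripper(moves=[[0, 0, -0.005, 0, 0, 0, 0], [0, 0, -0.03, 0, 0, 0, 0], [0, 0, -0.07, 0, 0, 0, 0], [0, 0, -0.1, 0, 0, 0, 0], [0.05, 0, -0.1, 0, 0, 0, 0], [0.1, 0, -0.1, 0, 0, 0, 0], [0.14, 0, -0.1, 0, 0, 0, 0], [0.14, 0, -0.1, 0, 0, 0, 0], [0.14, 0, -0.1, 0, 0, 0, 0]])

```text
clock: 12.95
ee_pos: [0.3878, 0.0099, 0.1973]
ee_rot: [0.06, 3.141, -0.0]
wrist_force: [0.0, -0.1, 1.0]
width: 0.0004
grip_force: 0.0
```

```bash
python3 - <<'E'
from chk import *
chk('7')
for n in('side','top'):
    s=snap(n);C=cloud(s);hsv,y,r=masks(s); q=C[r&(C[...,2]>.05)&(np.abs(C[...,1])<.07)]; print(n,'lever z',np.percentile(q[:,2],[2,50,98]).round(4),'x',np.percentile(q[:,0],[2,98]).round(4))
    # blade centreline vs board
    y&=(np.abs(C[...,1])<.07)&(C[...,0]>.585)&(C[...,2]<.045); v,u=np.nonzero(y); Q=onz(s,np.c_[u,v],.032)
    b=np.floor(Q[:,0]/.006); k=[(Q[b==i,0].mean(),(Q[b==i,1].min()+Q[b==i,1].max())/2) for i in np.unique(b) if (b==i).sum()>6]; k=np.array(k)[1:-1]
    f=np.polyfit(k[:,0],k[:,1],1); print(n,'blade dir deg',np.degrees(np.arctan(f[0])).round(2))
a=cv2.imread('pics/side7.png');t=cv2.imread('pics/top7.png')
E
```

```text
side line x(y)= 0.5585 + 0.0377 y
side top 240 [0.5153 0.0103] [0.0421 0.0803] 88.54 x [0.4757 0.555 ] y [-0.0101  0.0202  0.0315]
side blade 323 [6.31e-01 1.00e-04] [0.0254 0.1124] 89.34 x [0.5763 0.6853] y [-0.0121  0.0015  0.0129]
top line x(y)= 0.5574 + 0.0366 y
top top 306 [0.5179 0.0037] [0.0801 0.041 ] 0.15 x [0.4778 0.558 ] y [-0.0168  0.0027  0.0241]
top blade 410 [ 0.6317 -0.0021] [0.1097 0.0258] 0.3 x [0.5769 0.6865] y [-0.0147  0.0003  0.011 ]
13.05
side lever z [0.0775 0.0798 0.0833] x [0.4943 0.5364]
side blade dir deg -1.99
top lever z [0.0751 0.0781 0.0815] x [0.494  0.5373]
top blade dir deg -2.13
```

View pics/side7.png

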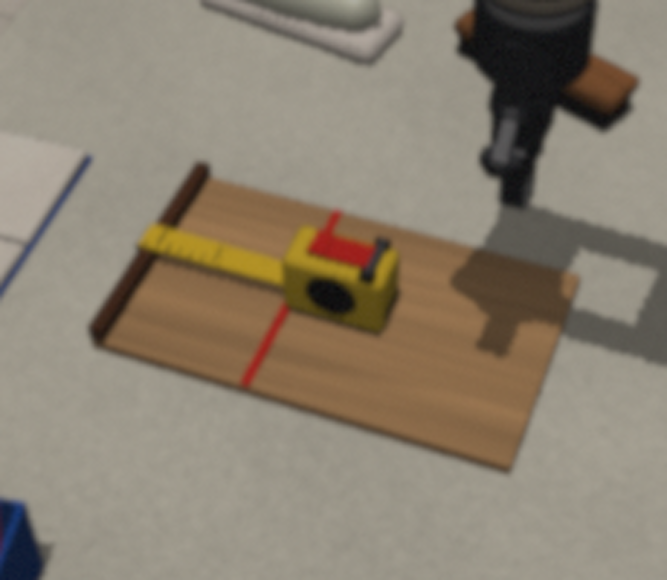

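The lever lies flat at about 0.080 m and stays down, the tape is hooked and square (blade −2.1°, line normal −2.1°), and the front is at the line.

```bash
python3 -c "
from bench import manip
print(manip.sign_off())"
```

```text
the job is handed in; nothing more can be done
None
```

The job is handed in at about 13 s of the 51 s allowed: the tape is hooked over the batten, drawn back square with the case front at the red line (within about 2 mm by average; the two cameras differ by up to 5 mm), and the lever is locked down, with the sneaker, pen cup and brush not touched.

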